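Load the spice ball and hold the sprung bin lid at the mark

ROBOT

A 6-joint arm with a two-finger parallel gripper is mounted at the origin on the work surface. World frame = base frame: x ahead of the robot, y to its left, z up, the work surface at z = 0. Lengths are in m, angles in rad, forces in N, time in s.
With the tool pointing down it reaches from about 0.325 to 0.775 m from the base axis. Payload 5.5 kg.
Tool frame: the origin (TCP) lies midway between the tips of the shut fingers; the grasp point (between the pads) lies 19 mm behind it; z points along the fingers, y is the line along which they close (so a half turn about z gives the same grasp; the last joint's range is limited). The gripper opens to 88 mm and grips with 3 to 60 N. Pads are 20 mm wide; open, the fingers measure 115 mm over their backs; the gripper's body (75 mm by 178 mm) begins 61 mm behind the grasp point.
Start: joints at [-0.057, 0.091, 1.231, -0, 1.82, -0.057], TCP at [0.6, -0, 0.223] pointing down, gripper open.
Joint ranges: [-2.87, 2.87], [-0.86, 2.18], [0.17, 2.46], [-1.51, 4.65], [0.06, 2.69], [-2.65, 2.65]. Speed limits (rad/s): [2.57, 2.57, 3.01, 3.14, 3.14, 3.14].

INTERFACE

Orientations are given as a rotation vector (axis times angle).
In Python, from bench import bot gives the robot as it stands.
- The arm moves only by the tool send_rows, never from a script. Its argument "plan" is a list of rows, each an object with "xyz": the shift along the tool's x, y, z in mm, a list of three; "spin": the turn about the tool's z in rad; "jaw": the opening, from 0 (shut) to 1 (fully open). In form: [{"xyz": [dx, dy, dz], "spin": spin, "jaw": jaw}, ...]. A call has 1 to 20 rows; each row is the pose to reach, as a shift and turn from the pose commanded when the call began, along the tool's axes at that moment; what a row does not reach only later rows make up. A row lasts 1/10 s, in which the tool goes at most 50 mm and 8.59 degrees, less where a joint would pass 70% of its speed; a pose out of reach is approached as far as the arm can. A call with a gripper value outside its range is refused whole. The fingers move at their own pace and stop on an object; "squeeze" is the grip in N (left out, the last holds). Time passes only in rows, so rows that repeat a pose let the fingers close. It gives the time, the measured TCP pose, the force, the opening and the grip force at its end, in the units of the state.
- bot.state(): the state, without advancing time (a new reading comes with each control period).
- bot.capture(name): name is "scene" or "side" or "wrist"; returns a dict with "pixels" (480x640x3 uint8, blue, green, red), "mtx" (3x3 intrinsics, pixels), "rvec" (rotation vector, rad) and "tvec" (3), from world to camera coordinates, as OpenCV has them; the wrist camera has in their place "T_tool_cam" (4x4, takes a point from camera to tool coordinates, whose origin is the TCP and whose axes are the flange's). Camera axes: x right, y down, z forward; pixel columns grow to the right and rows downward; lengths in m; the calibration is good to about 2 mm. A picture is of the moment at which its call begins: read the wrist's pose just before it. There is no depth.
- bot.close_job(): hands the job in; it is judged then, once.
The state is a dict: "clock": time; "q": joint angles; "qd": joint speeds; "joint_efforts": joint torques, N m; "tcp_pos": TCP position; "tcp_rot": TCP orientation; "force": force on the tool from outside, world axes, zero at the start; "moment": the same for the moment, N m; "gripper_width": finger opening in m; "grasp_force": force on a finger pad.
Only numpy, scipy, OpenCV 4.12 (cv2) and the standard library are available. Lean on these libraries where they do the work, as an engineer would, in place of code of your own. Each camera call takes 0.05 s, during which the arm holds its last target. There are 200 camera calls.

TASK

Pick the steel spice ball off its holder and lower it gently into the blue tub, right down to the floor of the tub, before letting it go. Then lift the grey sprung lid of the white bin with its orange grip until it is level with the red marker arm beside it (lid and arm at the same angle), and finish while still holding it there, so that a colleague can take the seasoning pots out. Do not disturb the marker arm, the blue tub's place or anything else on the table.

Things in the scene. Friction and masses are not known exactly. Their poses are not given: they have to be found in the camera images.
- ball: Polished steel ball with a thin brass seam, 60 mm diameter, about 150 g (varies). Origin at its centre (its axes mean nothing). It starts on the holder, centre 36 mm above the table.
- holder: Fixed black ring on the table that keeps the ball from rolling: 60 mm outer and 36 mm inner diameter, 12 mm high. Origin: centre of its underside.
- tub_blue: Loose round blue plastic tub, open at the top: 170 mm outer diameter at the rim (160 at the foot), 85 mm high, wall 4 mm, floor 5 mm thick, so 152 to 162 mm free inside; about 0.5 kg. Origin: centre of its underside, z up. A ball resting in it has its centre 35 mm above the table.
- tub_white: Loose bystander: a white tub of the same shape as the blue one. The two may stand in either place. Origin: centre of its underside.
- bin: Fixed white bin, 200 mm deep (x) by 220 mm wide (y) by 120 mm high, closed by the grey lid. Origin: centre of its underside; its -x side is the front with the grip (facing the robot, turned by its yaw). The hinge axis of lid and marker runs along the bin's y at x = +100 mm, z = 124 mm in the bin's frame.
- lid (a joint): Angle of the grey lid in rad: 0 shut, growing as its front rises; it can go to 1.3. A hinge spring and its weight press it shut: at the grip it takes about 3 N to start and 5 to 6 N at the marker. It snaps shut if let go.
- grip (a point): Orange tab on the lid's front edge, over free space: 20 mm wide (its y), 14 thick (its z), free end 54 mm in front of the bin's wall. Origin: the point to grip, 28 mm in front of that wall, 124 mm above the table when shut; at lid angle a it lies 228 cos(a) mm in front of the hinge axis and 228 sin(a) mm above it. Pinched across its width it can pivot between the fingers.
- lid_edge (a point): Middle of the lid's front edge, 200 mm from the hinge axis. Its x axis lies in the lid's plane, pointing to the hinge.
- marker (a joint): Angle of the red marker arm in rad, counted like the lid's: 0 level, 0.40 to 0.75 as set. A stiff hinge keeps it where it is. The lid is at the mark when both joints read the same.
- marker_tip (a point): Centre of the 18 mm red ball at the tip of the marker arm, a thin red bar that stands up in a slant beside the bin's -y side (132 mm from the bin's middle), 212 mm from the hinge axis. Its x axis lies along the arm, pointing to the hinge.
- jar_red: Loose bystander: white plastic jar, 84 mm diameter, 150 mm tall, with a red cap. Origin: centre of its underside, z up.
- jar_white: Loose bystander: white plastic jar, 84 mm diameter, 150 mm tall, with a white cap. Origin: centre of its underside, z up.
- spice_pot: Loose bystander: amber pot with a green cap, 52 mm diameter, 75 mm tall. Origin: centre of its underside.
- spoon: Loose bystander: serving spoon lying crosswise on the table, on the near side of bin and tubs. Origin near its middle; its x axis lies along the handle towards the bowl.
Mind the look-alikes: they are no part of the job. Leave any yellow look-alike of the tub_blue alone.

How it is judged:
On the way, in this order (a step that is already met when the one before it is completed fails the run):
1. the ball rests in the blue tub, let go (horizontal distance between ball and tub_blue below 0.055 m and height (world z) of ball below 0.05 m and angle between tub_blue's own z axis and vertical below 0.1 rad and linear speed of ball below 0.06 m/s and contact force between the fingers and ball below 0.1 N), for 0.3 s.
2. the lid is lifted to the marker's angle (angle between the x axis of lid_edge and the x axis of marker_tip, either way round below 0.07 rad and contact force between the fingers and lid above 1 N), for 0.3 s.
At the end, for the whole second after the job is handed in: The ball lies still and free in the upright blue tub (within 55 mm of its middle, centre below 50 mm); the lid stands still within 0.07 rad (4 degrees) of the marker arm's angle, held up by the fingers (over 1 N) (all of step 1 and all of step 2 and velocity of joint lid between -0.05 and 0.05 rad/s and height (world z) of grip above 0.18 m); the arm keeps its last pose, push and grip.
It fails at once if the ball is dropped or thrown into the tub (faster than 0.75 m/s below its rim) (horizontal distance between ball and tub_blue below 0.07 m and height (world z) of ball below 0.09 m and linear speed of ball above 0.75 m/s).
It fails at once if the ball is pressed or knocked against the blue tub with more than 20 N (contact force between ball and tub_blue above 20 N).
It fails at once if the marker arm is moved (tip more than 12 mm) (distance of marker_tip from where it was at the start of the episode above 0.012 m).
It fails at once if either tub, a jar, the spice pot or the spoon is moved more than 40 mm (distance of any of tub_blue, tub_white, jar_red, jar_white, spice_pot, spoon from where it was at the start of the episode above 0.04 m).
It also fails if it takes over 64 s, if anything falls off the work surface, if the arm or the gripper's body presses on something with over 40 N, if the wrist force passes 120 N, or if a joint passes its speed limit or range.

## Working session

There is one attempt and no reset: what is moved stays moved. The work goes in short steps, Python scripts to look and compute and a tool call to move; the robot and the scene stay as the last step left them, time stands still between calls to the robot, and variables do not carry over. Pictures are saved under pics/ and viewed, at most 13 in all, crops included, and the job is handed in when it is done.

Besides the shell and the picture viewer there is one more tool, called after "Request:" as name([rows], argument=value, ...), one row to a line, values as JSON. send_rows: Moves the arm, as the interface text tells. Its arguments: {"type":"object","properties":{"plan":{"type":"array"},"squeeze":{"type":"number"}},"required":["plan"]}

```bash
mkdir -p pics; cat > h.py <<'E'
import numpy as np, cv2
from bench import bot
def cap(n):
    c=bot.capture(n); c['K']=np.array(c['mtx'],float)
    if n!='wrist':
        R=cv2.Rodrigues(np.array(c['rvec'],float))[0]; t=np.array(c['tvec'],float).ravel()
        c['R']=R; c['t']=t; c['C']=-R.T@t
    return c
def capw():
    s=bot.state(); c=cap('wrist'); T=np.eye(4)
    T[:3,:3]=cv2.Rodrigues(np.array(s['tcp_rot'],float))[0]; T[:3,3]=s['tcp_pos']
    W=T@np.array(c['T_tool_cam']); c['R']=W[:3,:3].T; c['C']=W[:3,3]; c['t']=-c['R']@c['C']; return c
def ray(c,uv):
    d=c['R'].T@np.linalg.solve(c['K'],[uv[0],uv[1],1.]); return d/np.linalg.norm(d)
def onz(c,uv,z):
    d=ray(c,uv); return c['C']+d*(z-c['C'][2])/d[2]
def proj(c,P):
    p=c['K']@(c['R']@np.array(P,float)+c['t']); return p[:2]/p[2]
def tri(c1,u1,c2,u2):
    d1,d2=ray(c1,u1),ray(c2,u2); A=np.array([d1,-d2]).T
    x=np.linalg.lstsq(A,c2['C']-c1['C'],rcond=None)[0]
    a,b=c1['C']+x[0]*d1,c2['C']+x[1]*d2; return (a+b)/2,np.linalg.norm(a-b)
E
python3 - <<'E'
from h import *
for n in('scene','side'):
    c=cap(n); cv2.imwrite(f'pics/{n}0.png',c['pixels']); print(n,c['C'],ray(c,(320,240)),c['K'][0,0])
s=bot.state();print(s)
E
```

```text
scene [ 1.12926582 -0.22309989  1.15708839] [-0.48258735  0.15397157 -0.86220775] 542.0286499758582
side [0.0128403  0.69992752 0.68751595] [ 0.4995671  -0.66487458 -0.55531478] 443.6313179382726
{'clock': 0.1, 'q': array([-5.67138575e-02,  9.17981037e-02,  1.23174486e+00, -2.25078408e-05,
        1.81978668e+00, -5.67051461e-02]), 'qd': array([ 0.00052333, -0.00131541, -0.0008428 ,  0.00013984,  0.00049381,
        0.0015201 ]), 'joint_efforts': array([ 2.46603209e-03, -4.47854412e+01, -4.07573140e+01,  6.99365954e-02,
        2.83264846e-02, -6.35370566e-05]), 'tcp_pos': array([ 5.99743778e-01, -3.17770560e-06,  2.21622876e-01]), 'tcp_rot': array([-2.22055085e+00, -2.22051923e+00,  1.84167338e-03]), 'force': array([0.34725877, 0.61743713, 0.38399069]), 'moment': array([ 0.04583923, -0.04694639, -0.01629327]), 'grasp_force': 0.0, 'gripper_width': 0.08796870495501413}
```

View pics/scene0.png

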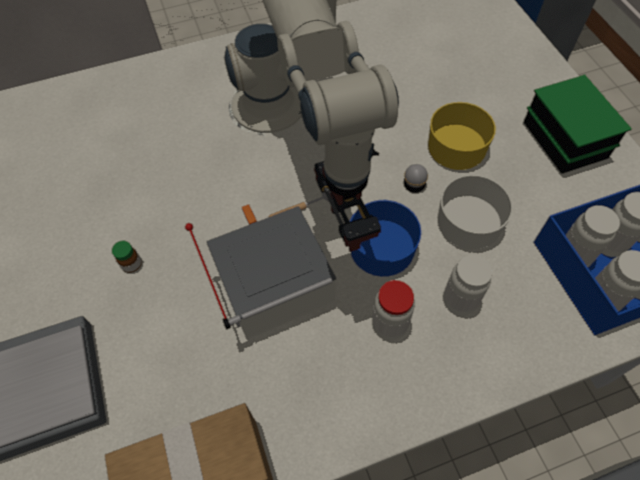

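View pics/side0.png

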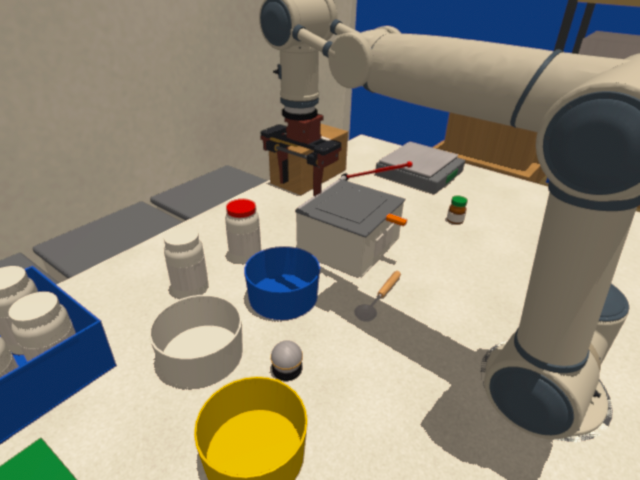

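Scene view: the ball is at (416,176), the blue tub at (385,237), the grip at (249,214), the spoon handle at (290,209) and the marker tip at (189,227). In the side view the same things are at (287,357), (282,281), (396,220), (390,283) and (410,164).
- **Tub candidates:** blue (385,237), white (475,212), yellow (461,135), and the blue crate at the right. The round blue one at (385,237) fits the description.
- **Orange candidates:** the tab at (249,214), fixed to the bin's edge, and the spoon handle at (290,209). The tab is the grip.

```bash
cat > m.py <<'E'
from h import *
def blob(c,lo,hi,box):
    x0,y0,x1,y1=box; h=cv2.cvtColor(c['pixels'],cv2.COLOR_BGR2HSV)
    m=cv2.inRange(h,lo,hi); z=np.zeros_like(m); z[y0:y1,x0:x1]=m[y0:y1,x0:x1]
    n,l,st,ce=cv2.connectedComponentsWithStats(z); k=1+np.argmax(st[1:,4])
    return l==k,ce[k],st[k]
E
python3 - <<'E'
from m import *
S,D=cap('scene'),cap('side')
red=((0,150,60),(8,255,255)); 
# marker tip: widest red
def tip(c,box):
    m,ce,st=blob(c,(0,120,50),(10,255,255),box); 
    e=cv2.erode(m.astype('uint8'),np.ones((3,3))); ys,xs=np.nonzero(e if e.any() else m)
    return np.array([xs.mean(),ys.mean()]),m
for box in [0]:
    a,ma=tip(S,(170,210,232,322)); b,mb=tip(D,(343,150,430,182))
    print('tip px',a,b,ma.sum(),mb.sum()); P,e=tri(S,a,D,b); print('tip',P,e)
a,A=None,None
m,ga,st=blob(S,(5,150,80),(18,255,255),(236,195,265,232)); print('grip S',ga,st)
m2,gb,st2=blob(D,(5,150,80),(18,255,255),(375,205,415,232)); print('grip D',gb,st2)
print('grip',tri(S,ga,D,gb), onz(S,ga,.131))
# tub
bl=((100,120,40),(130,255,255))
for c,box in((S,(330,190,430,285)),(D,(235,240,330,325))):
    m,ce,st=blob(c,*bl,box); 
    cnt=max(cv2.findContours(m.astype('uint8'),0,1)[0],key=cv2.contourArea)[:,0,:]
    w=np.array([onz(c,p,.085)[:2] for p in cnt]); print('tub rim-plane pts',w.min(0),w.max(0))
    hull=cv2.convexHull(w.astype('float32'))
    f=np.array([onz(c,p,0.0)[:2] for p in cnt]); print(' z0',f.min(0),f.max(0),st)
cr=[]
for c,(x,y),r in((S,(416,176),16),(D,(287,357),20)):
    g=cv2.cvtColor(c['pixels'],6); k=5
    p=cv2.resize(g[y-25:y+25,x-25:x+25],None,fx=4,fy=4,interpolation=2)
    h=cv2.HoughCircles(p,cv2.HOUGH_GRADIENT,1,40,param1=120,param2=12,minRadius=36,maxRadius=76)
    u=h[0,0]/4; q=np.array([x-25+u[0],y-25+u[1]]); cr.append(q); print('ball',q,u[2],onz(c,q,.036))
print(tri(S,cr[0],D,cr[1]))
s=S['pixels'][130:330,170:450]; d=D['pixels'][150:390,230:430]
s=cv2.resize(s,(560,400),interpolation=2); d=cv2.resize(d,(333,400),interpolation=2)
cv2.imwrite('pics/c1.png',np.hstack([s,d])[:, :][:, :893] if 0 else cv2.resize(np.hstack([s,d]),(800,358)))
cv2.imwrite('pics/binS.png',cv2.resize(S['pixels'][190:345,175:345],None,fx=3.8,fy=3.8,interpolation=2)[:600])
E
```

```text
tip px [188.6875 226.5625] [390.83823529 167.54411765] 221 226
tip [ 0.49841276 -0.28197269  0.21467493] 0.04553906781679283
grip S [248.6969697 214.0530303] [243 205  13  19 132]
grip D [395.5170068  219.17006803] [386 214  21  11 147]
grip (array([ 0.43031261, -0.16661607,  0.12484813]), np.float64(0.0017185100148428359)) [ 0.43365506 -0.16744761  0.131     ]
tub rim-plane pts [0.47449431 0.0214679 ] [0.66838532 0.19902211]
 z0 [0.42258107 0.04085833] [0.63184463 0.23248984] [ 352  201   69   75 3400]
tub rim-plane pts [0.42129383 0.03779102] [0.6371904 0.2577951]
 z0 [ 0.47891645 -0.05561995] [0.72527065 0.19542122] [ 245  248   75   72 4438]
ball [414.875 180.125] 12.475 [0.42126361 0.26440404 0.036     ]
ball [286.375 362.375] 18.3 [0.39668728 0.28519566 0.036     ]
(array([0.40853966, 0.27281499, 0.01618174]), np.float64(0.0005833381845822242))
```

View pics/c1.png

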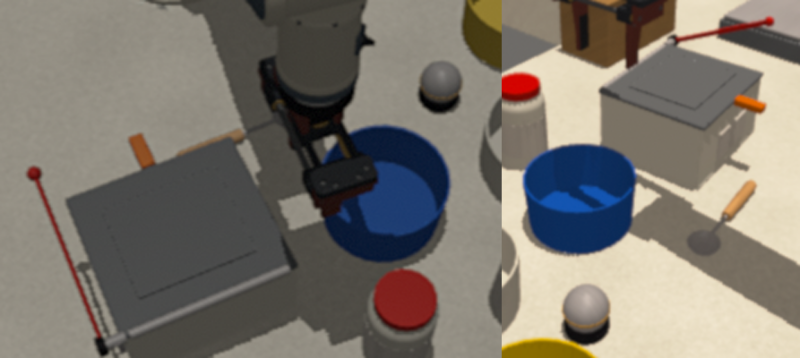

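View pics/binS.png

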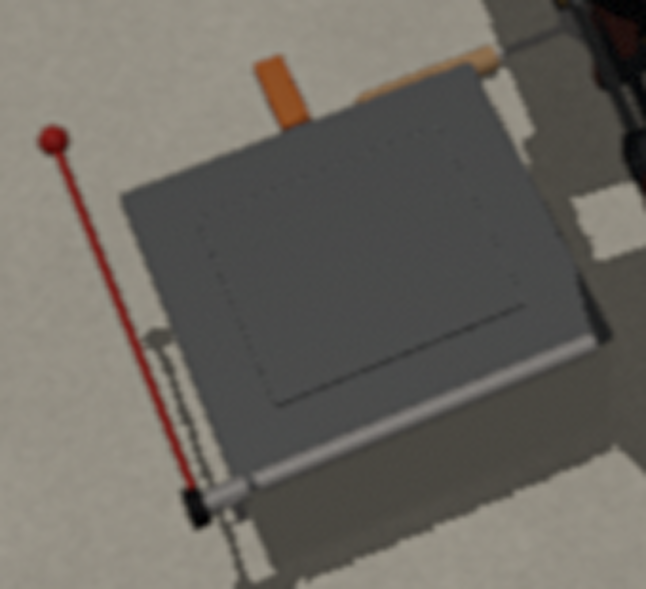

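The crops confirm the steel ball in its black ring at (416,176) scene and (286.5,357) side, the empty blue tub, and the orange tab on the bin's front edge. The marker tip is at (189,227) scene and (410,164) side, and its hinge is at about (227,323) scene. The Hough fit caught the ring, so I redo the ball and compute the layout.

```bash
python3 - <<'E'
from m import *
from scipy.optimize import least_squares
S,D=cap('scene'),cap('side'); np.set_printoptions(precision=4,suppress=True)
print('ball',onz(S,(416.3,175.8),.036),onz(D,(286.5,357),.036),tri(S,(416.3,175.8),D,(286.5,357)))
h=cv2.cvtColor(D['pixels'],40); m=(cv2.inRange(h,(0,120,50),(10,255,255))>0); 
ys,xs=np.nonzero(m[155:175,403:420]); print('tip D cols',xs.min()+403,xs.max()+403,ys.min()+155,ys.max()+155)
td=np.array([xs.max()+403-3, ys.mean()+155]); 
P,e=tri(S,(188.7,226.6),D,(409.5,164)); print('tip',P,e,'angle',np.arcsin((P[2]-.124)/.212))
f1,f2=onz(S,(207.1,241.3),.128),onz(S,(299.2,207.9),.128); d=f2-f1; print('front corners',f1,f2,np.linalg.norm(d)); 
y=d[:2]/np.linalg.norm(d[:2]); x=np.array([y[1],-y[0]]); print('yaw',np.arctan2(x[1],x[0]),'binx',x)
H=onz(S,(227.1,323.4),.124); v=H[:2]-P[:2]; print('mk hinge',H,'dir',np.arctan2(v[1],v[0]),np.linalg.norm(v), np.arccos(min(1,np.linalg.norm(v)/.212)))
g=np.array([.4303,-.1666]); print('bin mid from grip',g+.128*x,'from front',(f1+f2)[:2]/2+.1*x)
def tubfit(c,box,lo,hi):
    m,ce,st=blob(c,lo,hi,box); cnt=max(cv2.findContours(m.astype('uint8'),0,1)[0],key=cv2.contourArea)[:,0,:]
    w=np.array([onz(c,p,.085)[:2] for p in cnt]); c0=w.mean(0)
    # use only far-from-camera half (true rim)
    far=c0-c['C'][:2]; far/=np.linalg.norm(far)
    for _ in range(3):
        k=((w-c0)@far>0.0); r=least_squares(lambda q:np.hypot(*(w[k]-q).T)-.085,c0,loss='soft_l1',f_scale=.002); c0=r.x
    print('tub',c0,'resid',np.median(abs(r.fun)))
tubfit(S,(330,190,430,285),(100,120,40),(130,255,255)); tubfit(D,(235,240,330,325),(100,120,40),(130,255,255))
tubfit(S,(420,95,500,175),(20,120,40),(35,255,255))
tubfit(D,(190,375,312,480),(20,120,40),(35,255,255))
for n,u,z in(('jar_red',(396,298),.15),('jar_white',(474,270),.15),('whitetub',(475,208),.085)): print(n,onz(S,u,z))
E
```

```text
ball [0.4101 0.2736 0.036 ] [0.405  0.2753 0.036 ] (array([0.4074, 0.2742, 0.033 ]), np.float64(0.0020651291462039627))
tip D cols 403 411 161 167
tip [ 0.4752 -0.2965  0.2146] 0.0013873919400629584 angle 0.4416599851206959
front corners [ 0.4679 -0.2734  0.128 ] [ 0.4566 -0.0546  0.128 ] 0.21904443075995514
yaw 0.05143681229259161 binx [0.9987 0.0514]
mk hinge [ 0.6688 -0.2827  0.124 ] dir 0.07083846426660105 0.19401714522827804 0.41485390852397763
bin mid from grip [ 0.5581 -0.16  ] from front [ 0.5621 -0.1589]
tub [0.5622 0.1153] resid 0.002743528219671769
tub [0.5488 0.1247] resid 0.0014800001994785886
tub [0.3401 0.4302] resid 0.0011032316720099022
tub [0.3333 0.4352] resid 0.0006841451390045827
jar_red [0.7482 0.054  0.15  ]
jar_white [0.7472 0.2313 0.15  ]
whitetub [0.577  0.3409 0.085 ]
```

The tip is at about 0.44 rad. The arm stays clear of the jars with its present spin. I move over the ball and look again from there.

Request:
send_rows([
  {"xyz": [40,-28,0],"spin": 0,"jaw": 1},
  {"xyz": [80,-56,0],"spin": 0,"jaw": 1},
  {"xyz": [120,-84,5],"spin": 0,"jaw": 1},
  {"xyz": [160,-112,10],"spin": 0,"jaw": 1},
  {"xyz": [200,-140,20],"spin": 0,"jaw": 1},
  {"xyz": [240,-168,30],"spin": 0,"jaw": 1},
  {"xyz": [262,-184,40],"spin": 0,"jaw": 1},
  {"xyz": [274,-192,43],"spin": 0,"jaw": 1},
  {"xyz": [274,-192,43],"spin": 0,"jaw": 1},
  {"xyz": [274,-192,43],"spin": 0,"jaw": 1},
  {"xyz": [274,-192,43],"spin": 0,"jaw": 1},
])

```text
clock: 1.4
tcp_pos: [0.4091, 0.273, 0.1802]
tcp_rot: [2.223, 2.219, 0.001]
force: [-0.3, 0.5, -0.7]
gripper_width: 0.0878
grasp_force: 0.0
```

```bash
python3 - <<'E'
from m import *
from scipy.optimize import least_squares
np.set_printoptions(precision=4,suppress=True)
print(bot.state()['tcp_pos'],bot.state()['clock'])
S,D,W=cap('scene'),cap('side'),capw(); print('ball predicted px',proj(W,(.408,.274,.036)))
cv2.imwrite('pics/w1.png',W['pixels'])
def rim(c,box):
    m,ce,st=blob(c,(100,120,40),(130,255,255),box); cnt=max(cv2.findContours(m.astype('uint8'),0,1)[0],key=cv2.contourArea)[:,0,:]
    w=np.array([onz(c,p,.085)[:2] for p in cnt]); c0=np.array([.555,.12])
    far=c0-c['C'][:2]; far/=np.linalg.norm(far)
    for _ in range(5):
        k=((w-c0)@far>.01); r=least_squares(lambda q:np.hypot(*(w[k]-q).T)-.085,c0,loss='soft_l1',f_scale=.002); c0=r.x
    print('tub',c0,np.median(abs(r.fun)),st)
rim(S,(330,190,430,285)); rim(D,(235,240,330,325))
E
```

```text
[0.4091 0.273  0.1802] 1.4
ball predicted px [316.9791 228.5416]
tub [0.56   0.1149] 0.0010555843739013943 [ 349  200   72   76 4272]
tub [0.507  0.2002] 0.02159715266953921 [ 245  257   57   63 2283]
```

View pics/w1.png

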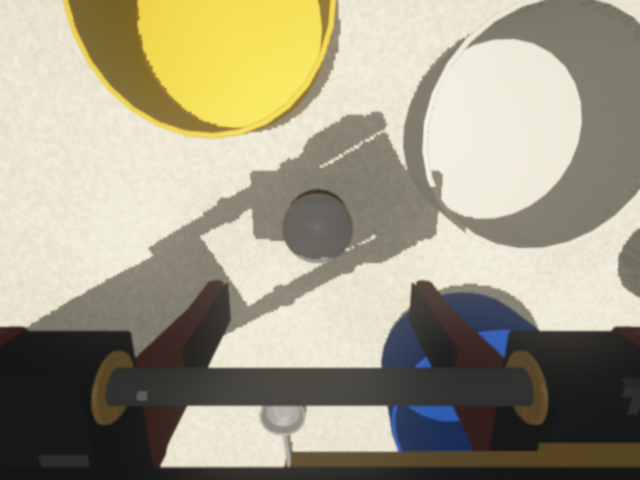

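In the wrist view the ball is at about (318,227), within 1.5 px of the prediction (317,228.5). That puts it at (0.409, 0.275). I lower onto it and close.

Request:
send_rows([
  {"xyz": [1,0,30],"spin": 0,"jaw": 1},
  {"xyz": [2,0,65],"spin": 0,"jaw": 1},
  {"xyz": [2,0,100],"spin": 0,"jaw": 1},
  {"xyz": [2,0,130],"spin": 0,"jaw": 1},
  {"xyz": [2,0,150],"spin": 0,"jaw": 1},
  {"xyz": [2,0,160],"spin": 0,"jaw": 1},
  {"xyz": [2,0,162],"spin": 0,"jaw": 1},
  {"xyz": [2,0,162],"spin": 0,"jaw": 1},
  {"xyz": [2,0,162],"spin": 0,"jaw": 0.6},
  {"xyz": [2,0,162],"spin": 0,"jaw": 0.5},
  {"xyz": [2,0,162],"spin": 0,"jaw": 0.5},
  {"xyz": [2,0,162],"spin": 0,"jaw": 0.5},
  {"xyz": [2,0,162],"spin": 0,"jaw": 0.5},
  {"xyz": [2,0,162],"spin": 0,"jaw": 0.5},
], squeeze=20)

```text
clock: 2.95
tcp_pos: [0.4077, 0.2762, 0.0181]
tcp_rot: [-2.221, -2.221, 0.0]
force: [-3.9, -0.4, 4.6]
gripper_width: 0.0591
grasp_force: 20.0
```

Request:
send_rows([
  {"xyz": [0,0,-5],"spin": 0,"jaw": 0.5},
  {"xyz": [0,0,-15],"spin": 0,"jaw": 0.5},
  {"xyz": [0,0,-35],"spin": 0,"jaw": 0.5},
  {"xyz": [0,0,-60],"spin": 0,"jaw": 0.5},
  {"xyz": [0,0,-90],"spin": 0,"jaw": 0.5},
  {"xyz": [0,0,-120],"spin": 0,"jaw": 0.5},
  {"xyz": [0,0,-140],"spin": 0,"jaw": 0.5},
  {"xyz": [0,0,-150],"spin": 0,"jaw": 0.5},
  {"xyz": [0,0,-150],"spin": 0,"jaw": 0.5},
  {"xyz": [0,0,-150],"spin": 0,"jaw": 0.5},
  {"xyz": [0,0,-150],"spin": 0,"jaw": 0.5},
])

```text
clock: 4.05
tcp_pos: [0.4075, 0.2756, 0.1658]
tcp_rot: [-2.221, -2.221, 0.004]
force: [-0.4, -0.5, -2.0]
gripper_width: 0.0589
grasp_force: 20.0
```

```bash
python3 - <<'E'
from m import *
from scipy.optimize import least_squares
np.set_printoptions(precision=4,suppress=True)
s=bot.state(); print(s['tcp_pos'],s['force'])
W=capw(); cv2.imwrite('pics/w2.png',W['pixels']); print('tub est px',proj(W,(.555,.12,.085)), 'grasp pt px',proj(W,np.array(s['tcp_pos'])+[0,0,.019]))
E
```

```text
[0.4075 0.2756 0.1658] [-0.4071 -0.4793 -2.0093]
tub est px [499.0999 433.0886] grasp pt px [317.2738 322.078 ]
```

View pics/w2.png

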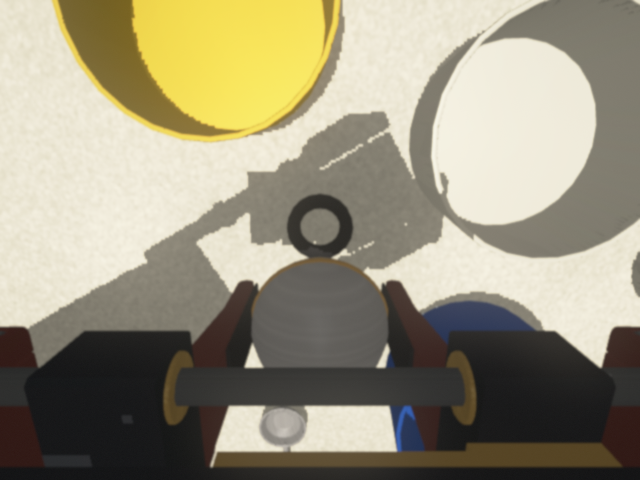

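The ball is held and centred between the pads at (320,322), clear of its ring. I carry it over the tub.

Request:
send_rows([
  {"xyz": [-12,11,0],"spin": 0,"jaw": 0.5},
  {"xyz": [-35,33,0],"spin": 0,"jaw": 0.5},
  {"xyz": [-65,62,0],"spin": 0,"jaw": 0.5},
  {"xyz": [-95,90,0],"spin": 0,"jaw": 0.5},
  {"xyz": [-122,116,0],"spin": 0,"jaw": 0.5},
  {"xyz": [-143,136,0],"spin": 0,"jaw": 0.5},
  {"xyz": [-155,147,0],"spin": 0,"jaw": 0.5},
  {"xyz": [-155,147,0],"spin": 0,"jaw": 0.5},
  {"xyz": [-155,147,0],"spin": 0,"jaw": 0.5},
  {"xyz": [-155,147,0],"spin": 0,"jaw": 0.5},
])

```text
clock: 5.1
tcp_pos: [0.5543, 0.1222, 0.1676]
tcp_rot: [-2.219, -2.223, -0.0]
force: [-0.2, 0.4, -2.5]
gripper_width: 0.0594
grasp_force: 20.0
```

```bash
python3 - <<'E'
from m import *
from scipy.optimize import least_squares
np.set_printoptions(precision=4,suppress=True)
s=bot.state(); print(s['tcp_pos'],s['force'],s['clock'])
W=capw(); print('tub est px',proj(W,(.555,.12,.085)))
im=W['pixels'].copy()
for r,z,cx in((.085,.085,(0,0,255)),(.076,.005,(0,255,255))):
    for a in np.linspace(0,6.28,60):
        u=proj(W,(.555+r*np.cos(a),.12+r*np.sin(a),z)); cv2.circle(im,(int(u[0]),int(u[1])),1,cx,-1)
cv2.imwrite('pics/w3.png',im)
E
```

```text
[0.5543 0.1222 0.1676] [-0.181   0.3694 -2.5262] 5.1
tub est px [319.1359 254.0845]
```

View pics/w3.png

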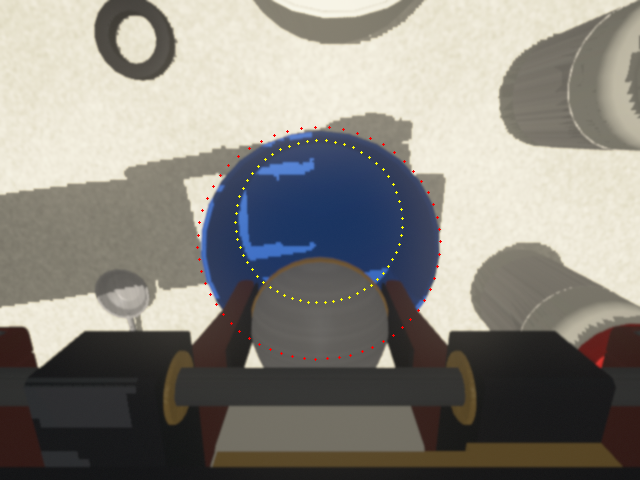

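The projected rim lies on the tub's rim to about 3 px, so its centre is at about (0.555, 0.118). I lower gently, slowing near the floor.

Request:
send_rows([
  {"xyz": [-3,0,15],"spin": 0,"jaw": 0.5},
  {"xyz": [-4,0,40],"spin": 0,"jaw": 0.5},
  {"xyz": [-4,0,65],"spin": 0,"jaw": 0.5},
  {"xyz": [-4,0,90],"spin": 0,"jaw": 0.5},
  {"xyz": [-4,0,110],"spin": 0,"jaw": 0.5},
  {"xyz": [-4,0,125],"spin": 0,"jaw": 0.5},
  {"xyz": [-4,0,135],"spin": 0,"jaw": 0.5},
  {"xyz": [-4,0,141],"spin": 0,"jaw": 0.5},
  {"xyz": [-4,0,145],"spin": 0,"jaw": 0.5},
  {"xyz": [-4,0,147],"spin": 0,"jaw": 0.5},
  {"xyz": [-4,0,147],"spin": 0,"jaw": 0.5},
  {"xyz": [-4,0,147],"spin": 0,"jaw": 0.5},
])

```text
clock: 6.35
tcp_pos: [0.5555, 0.117, 0.0214]
tcp_rot: [2.221, 2.221, 0.001]
force: [-0.4, -0.1, -2.0]
gripper_width: 0.0589
grasp_force: 20.0
```

Request:
send_rows([
  {"xyz": [0,0,1],"spin": 0,"jaw": 0.5},
  {"xyz": [0,0,2],"spin": 0,"jaw": 0.5},
  {"xyz": [0,0,3],"spin": 0,"jaw": 0.5},
  {"xyz": [0,0,3],"spin": 0,"jaw": 0.5},
  {"xyz": [0,0,3],"spin": 0,"jaw": 0.5},
])

```text
clock: 6.85
tcp_pos: [0.555, 0.117, 0.0177]
tcp_rot: [2.221, 2.221, 0.0]
force: [0.0, -0.3, -1.6]
gripper_width: 0.0593
grasp_force: 20.0
```

Request:
send_rows([
  {"xyz": [0,0,1],"spin": 0,"jaw": 0.5},
  {"xyz": [0,0,1],"spin": 0,"jaw": 0.5},
  {"xyz": [0,0,1],"spin": 0,"jaw": 0.5},
])

```text
clock: 7.15
tcp_pos: [0.5551, 0.1171, 0.0174]
tcp_rot: [2.221, 2.221, 0.001]
force: [-2.7, 0.4, 4.4]
gripper_width: 0.0593
grasp_force: 20.0
```

The force turned upward (+4.4 N), so the ball is on the tub floor. I open partway and wait.

Request:
send_rows([
  {"xyz": [0,0,1],"spin": 0,"jaw": 0.72},
  {"xyz": [0,0,1],"spin": 0,"jaw": 0.76},
  {"xyz": [0,0,1],"spin": 0,"jaw": 0.82},
  {"xyz": [0,0,1],"spin": 0,"jaw": 0.86},
  {"xyz": [0,0,1],"spin": 0,"jaw": 0.86},
  {"xyz": [0,0,1],"spin": 0,"jaw": 0.86},
  {"xyz": [0,0,1],"spin": 0,"jaw": 0.86},
  {"xyz": [0,0,1],"spin": 0,"jaw": 0.86},
  {"xyz": [0,0,1],"spin": 0,"jaw": 0.86},
  {"xyz": [0,0,-5],"spin": 0,"jaw": 0.86},
  {"xyz": [0,0,-20],"spin": 0,"jaw": 0.86},
  {"xyz": [0,0,-45],"spin": 0,"jaw": 0.86},
  {"xyz": [0,0,-80],"spin": 0,"jaw": 0.86},
  {"xyz": [0,0,-120],"spin": 0,"jaw": 0.86},
  {"xyz": [0,0,-160],"spin": 0,"jaw": 0.86},
  {"xyz": [0,0,-200],"spin": 0,"jaw": 0.86},
  {"xyz": [0,0,-210],"spin": 0,"jaw": 0.86},
  {"xyz": [0,0,-210],"spin": 0,"jaw": 0.86},
  {"xyz": [0,0,-210],"spin": 0,"jaw": 0.86},
])

```text
clock: 9.05
tcp_pos: [0.5547, 0.1169, 0.2255]
tcp_rot: [-2.221, -2.221, 0.002]
force: [-0.1, -0.2, -0.6]
gripper_width: 0.0754
grasp_force: 0.0
```

```bash
python3 - <<'E'
from m import *
np.set_printoptions(precision=4,suppress=True)
s=bot.state(); print(s['tcp_pos'],s['force'],s['clock'])
W=capw(); cv2.imwrite('pics/w4.png',W['pixels']); print('ball px if centred',proj(W,(.555,.118,.035)))
# refine bin frame estimates: tab in lid plane
g=np.array([.4303,-.1666]); print('grip delta (world)',g-s['tcp_pos'][:2])
E
```

```text
[0.5547 0.1169 0.2255] [-0.1184 -0.23   -0.5596] 9.05
ball px if centred [318.9608 216.8832]
grip delta (world) [-0.1244 -0.2835]
```

View pics/w4.png

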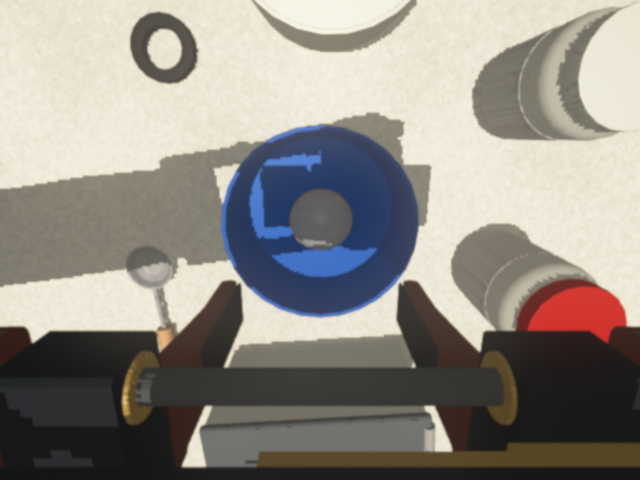

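Ball at (321,219), resting in the middle of the upright blue tub, which has not moved. Now I turn the tool by -1.63 rad, so the fingers close along the bin's y, and go over the grip.

Request:
send_rows([
  {"xyz": [-12,-5,-5],"spin": -0.1,"jaw": 0.86},
  {"xyz": [-36,-15,-10],"spin": -0.23,"jaw": 0.86},
  {"xyz": [-65,-28,-15],"spin": -0.37,"jaw": 0.86},
  {"xyz": [-95,-41,-15],"spin": -0.51,"jaw": 0.86},
  {"xyz": [-125,-54,-15],"spin": -0.65,"jaw": 0.86},
  {"xyz": [-155,-67,-15],"spin": -0.79,"jaw": 0.86},
  {"xyz": [-185,-80,-15],"spin": -0.93,"jaw": 0.86},
  {"xyz": [-212,-93,-15],"spin": -1.07,"jaw": 0.86},
  {"xyz": [-236,-104,-10],"spin": -1.21,"jaw": 0.86},
  {"xyz": [-258,-114,-5],"spin": -1.35,"jaw": 0.86},
  {"xyz": [-275,-121,0],"spin": -1.49,"jaw": 0.86},
  {"xyz": [-283,-125,5],"spin": -1.6,"jaw": 0.86},
  {"xyz": [-283,-125,5],"spin": -1.63,"jaw": 0.86},
  {"xyz": [-283,-125,5],"spin": -1.63,"jaw": 0.86},
  {"xyz": [-283,-125,5],"spin": -1.63,"jaw": 0.86},
  {"xyz": [-283,-125,5],"spin": -1.63,"jaw": 0.86},
])

```text
clock: 10.7
tcp_pos: [0.4303, -0.1655, 0.2216]
tcp_rot: [0.092, -3.14, -0.0]
force: [0.0, 0.2, -0.4]
gripper_width: 0.0753
grasp_force: 0.0
```

```bash
python3 - <<'E'
from m import *
np.set_printoptions(precision=4,suppress=True)
s=bot.state(); print(s['tcp_pos'],s['tcp_rot'],s['q'],s['clock'])
R=cv2.Rodrigues(np.array(s['tcp_rot']))[0]; print(R)
W=capw(); cv2.imwrite('pics/w5.png',W['pixels']); print('cam in tool',np.array(W['T_tool_cam'])[:3,3],'grip px',proj(W,(.4303,-.1666,.124)))
m,ce,st=blob(W,(5,150,60),(18,255,255),(200,200,440,480)); print(ce,st, onz(W,ce,.131))
cnt=max(cv2.findContours(m.astype('uint8'),0,1)[0],key=cv2.contourArea); r=cv2.minAreaRect(np.array([[onz(W,p[0],.131)[:2]*1000] for p in cnt],np.float32)); print(r)
# marker tip again from scene, and hinge check from side
S,D=cap('scene'),cap('side'); 
for n,c,b in(('S',S,(180,218,200,236)),('D',D,(402,155,418,173))):
    m,ce,st=blob(c,(0,120,50),(10,255,255),b); print(n,ce,st)
E
```

```text
[ 0.4303 -0.1655  0.2216] [ 0.0924 -3.1402 -0.0002] [-0.441  -0.2837  1.5837  0.0001  1.8417 -2.0706] 10.7
[[-0.9983 -0.0588 -0.    ]
 [-0.0588  0.9983  0.0001]
 [ 0.      0.0002 -1.    ]]
cam in tool [ 0.0765  0.     -0.1609] grip px [317.6622 243.4131]
[318.573  249.8675] [ 306  217   25   61 1328] [ 0.4331 -0.1658  0.131 ]
((431.5327453613281, -166.35154724121094), (45.38920974731445, 17.54578971862793), 3.815905809402466)
S [189.1481 227.7222] [185 223   9  13  54]
D [403.2619 160.881 ] [402 155   4  13  42]
```

View pics/w5.png

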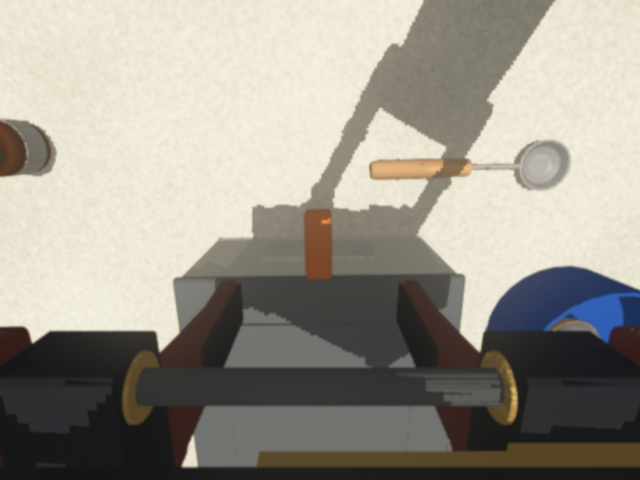

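The tab spans (305–332, 209–278) and lies under the TCP; the grip point is at about (0.430, -0.166), in agreement with the first fix. The spoon is clear. I lower and pinch the tab.

Request:
send_rows([
  {"xyz": [0,-1,20],"spin": 0,"jaw": 0.86},
  {"xyz": [0,-1,50],"spin": 0,"jaw": 0.86},
  {"xyz": [0,-1,80],"spin": 0,"jaw": 0.86},
  {"xyz": [0,-1,103],"spin": 0,"jaw": 0.86},
  {"xyz": [0,-1,114],"spin": 0,"jaw": 0.86},
  {"xyz": [0,-1,118],"spin": 0,"jaw": 0.86},
  {"xyz": [0,-1,118],"spin": 0,"jaw": 0.86},
  {"xyz": [0,-1,118],"spin": 0,"jaw": 0.6},
  {"xyz": [0,-1,118],"spin": 0,"jaw": 0.4},
  {"xyz": [0,-1,118],"spin": 0,"jaw": 0.1},
  {"xyz": [0,-1,118],"spin": 0,"jaw": 0.1},
  {"xyz": [0,-1,118],"spin": 0,"jaw": 0.1},
  {"xyz": [0,-1,118],"spin": 0,"jaw": 0.1},
  {"xyz": [0,-1,118],"spin": 0,"jaw": 0.1},
  {"xyz": [0,-1,118],"spin": 0,"jaw": 0.1},
  {"xyz": [0,-1,118],"spin": 0,"jaw": 0.1},
], squeeze=35)

```text
clock: 12.45
tcp_pos: [0.43, -0.1665, 0.1036]
tcp_rot: [0.094, -3.14, -0.001]
force: [-0.8, 2.0, -0.4]
gripper_width: 0.0198
grasp_force: 35.0
```

Request:
send_rows([
  {"xyz": [0,-1,-6],"spin": 0,"jaw": 0.1},
  {"xyz": [-0.5,-1,-14],"spin": 0,"jaw": 0.1},
  {"xyz": [-1.1,-1,-23],"spin": 0,"jaw": 0.1},
  {"xyz": [-2.5,-1,-34],"spin": 0,"jaw": 0.1},
  {"xyz": [-4.5,-1,-45],"spin": 0,"jaw": 0.1},
  {"xyz": [-7.1,-1,-56.5],"spin": 0,"jaw": 0.1},
  {"xyz": [-10.2,-1,-67.5],"spin": 0,"jaw": 0.1},
  {"xyz": [-14,-1,-78],"spin": 0,"jaw": 0.1},
  {"xyz": [-18,-1,-89],"spin": 0,"jaw": 0.1},
  {"xyz": [-20,-1,-93.5],"spin": 0,"jaw": 0.1},
  {"xyz": [-21,-1,-96],"spin": 0,"jaw": 0.1},
  {"xyz": [-21,-1,-96],"spin": 0,"jaw": 0.1},
  {"xyz": [-21,-1,-96],"spin": 0,"jaw": 0.1},
])

```text
clock: 13.75
tcp_pos: [0.4505, -0.165, 0.1977]
tcp_rot: [0.096, -3.137, -0.007]
force: [1.4, 6.4, -6.0]
gripper_width: 0.0198
grasp_force: 35.0
```

```bash
python3 - <<'E'
from m import *
np.set_printoptions(precision=4,suppress=True)
S,D=cap('scene'),cap('side'); s=bot.state(); print(s['tcp_pos'],s['force'],s['grasp_force'],s['clock'])
a=cv2.resize(S['pixels'][190:340,175:335],None,fx=3.75,fy=3.75,interpolation=2)
b=cv2.resize(D['pixels'][110:280,290:440],None,fx=3.3,fy=3.3,interpolation=2)
H=max(a.shape[0],b.shape[0]); a=cv2.copyMakeBorder(a,0,H-a.shape[0],0,0,0); b=cv2.copyMakeBorder(b,0,H-b.shape[0],0,0,0)
o=np.hstack([a,b]); k=800/o.shape[1]; print(o.shape,k); cv2.imwrite('pics/c9.png',cv2.resize(o,None,fx=k,fy=k))
E
```

```text
[ 0.4505 -0.165   0.1978] [ 0.1467  5.7136 -6.1921] 34.997575879096985 13.85
(562, 1095, 3) 0.730593607305936
```

View pics/c9.png

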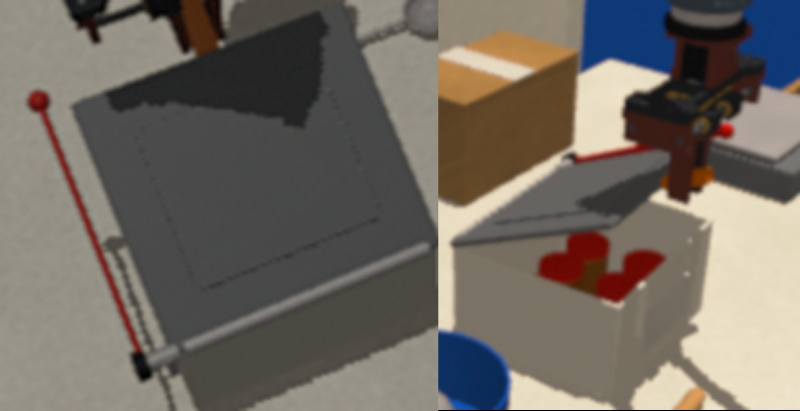

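The lid is up with its left front corner at about (73,105) in the crop, and the marker tip is at (38,100). I intersect both rays with their known vertical planes to compare the angles.

```bash
python3 - <<'E'
from m import *
np.set_printoptions(precision=4,suppress=True)
S,D=cap('scene'),cap('side'); ps=.06
x=np.array([np.cos(ps),np.sin(ps),0]); y=np.array([-x[1],x[0],0]); g=np.array([.430,-.1665,.124]); Hc=g+.228*x
def ang(c,uv,by):
    d=ray(c,uv); t=((Hc+by*y-c['C'])@y)/(d@y); P=c['C']+t*d; r=P-Hc
    return np.arctan2(r[2],-(r@x)),np.hypot(r[2],r@x),P
k=1/.7306/3.75
for n,uv,by in(('tip',(188.7,226.6),-.132),('lidL',(175+73*k,190+105*k),-.110),('lidR',(175+322*k,190+12*k),.110)): print(n,uv,*ang(S,uv,by))
kd=1/.7306/3.3; u=(290+(727-438)*kd,110+130*kd); print('tip side',u,ang(D,u,-.132)); print(tri(S,(188.7,226.6),D,u))
for a in(.40,.42,.44,.46,.48):
    f=lambda r,by: proj(S,Hc+by*y-r*np.cos(a)*x+[0,0,r*np.sin(a)])
    print(a,'tip',f(.212,-.132),proj(D,Hc-.132*y-.212*np.cos(a)*x+[0,0,.212*np.sin(a)]),'lidL',f(.2,-.11),'lidR',f(.2,.11))
s=bot.state();print(s['tcp_pos'],s['force'])
E
```

```text
tip (188.7, 226.6) 0.4602383033364794 0.20992553349581358 [ 0.4778 -0.2959  0.2172]
lidL (201.64476685828998, 228.32466465918424) 0.004770369164706507 0.23585602442734746 [ 0.4288 -0.2768  0.1251]
lidR (292.52897162149833, 194.37996167533535) 0.022672673481197402 0.23502128192900124 [ 0.4165 -0.0571  0.1293]
tip side (409.8682693344615, 163.91998274560552) (np.float64(0.44526912756311615), np.float64(0.21320736273698435), array([ 0.4734, -0.2961,  0.2158]))
(array([ 0.4748, -0.2967,  0.2146]), np.float64(0.0023174259142996903))
0.4 tip [188.9133 226.6328] [410.406  167.4691] lidL [201.1605 228.242 ] lidR [299.0714 192.4935]
0.42 tip [188.7081 226.2739] [410.0066 165.9362] lidL [201.0102 227.91  ] lidR [299.2559 192.0531]
0.44 tip [188.516  225.9504] [409.5772 164.4045] lidL [200.8727 227.6115] lidR [299.4555 191.6441]
0.46 tip [188.3374 225.6627] [409.1181 162.8748] lidL [200.7483 227.347 ] lidR [299.6702 191.267 ]
0.48 tip [188.1723 225.4115] [408.6294 161.3481] lidL [200.637  227.1168] lidR [299.9002 190.9222]
[ 0.4505 -0.165   0.1978] [ 0.0495  6.4294 -5.9307]
```

The side view resolves the angle best and puts the marker at about 0.445 rad. From the TCP the lid is at about 0.42, so I raise it about 5 mm and recheck.

Request:
send_rows([
  {"xyz": [-1,0,-2.5],"spin": 0,"jaw": 0.1},
  {"xyz": [-2.2,0,-5],"spin": 0,"jaw": 0.1},
  {"xyz": [-2.2,0,-5],"spin": 0,"jaw": 0.1},
  {"xyz": [-2.2,0,-5],"spin": 0,"jaw": 0.1},
  {"xyz": [-2.2,0,-5],"spin": 0,"jaw": 0.1},
  {"xyz": [-2.2,0,-5],"spin": 0,"jaw": 0.1},
  {"xyz": [-2.2,0,-5],"spin": 0,"jaw": 0.1},
  {"xyz": [-2.2,0,-5],"spin": 0,"jaw": 0.1},
])

```text
clock: 14.75
tcp_pos: [0.4527, -0.1649, 0.2025]
tcp_rot: [0.096, -3.136, -0.007]
force: [1.0, 7.8, -6.7]
gripper_width: 0.0196
grasp_force: 35.0
```

```bash
python3 - <<'E'
from m import *
np.set_printoptions(precision=4,suppress=True)
S,D=cap('scene'),cap('side'); s=bot.state(); print(s['tcp_pos'],s['force'],s['grasp_force'],np.abs(s['qd']).max(),s['clock'])
print('lid a',np.arcsin((s['tcp_pos'][2]+.019-.124)/.228),np.arcsin((s['tcp_pos'][2]-.1036)/.228))
ps=.06; x=np.array([np.cos(ps),np.sin(ps),0]); y=np.array([-x[1],x[0],0]); Hc=np.array([.430,-.1665,.124])+.228*x
im=D['pixels'].copy(); big=cv2.resize(im[130:230,300:440],None,fx=5.5,fy=5.5,interpolation=2)
def dot(a,r,by,dz,col):
    u=proj(D,Hc+by*y-(r*np.cos(a)+dz*np.sin(a))*x+np.array([0,0,r*np.sin(a)+dz*np.cos(a)])); print(r,by,u)
    cv2.circle(big,(int((u[0]-299.5)*5.5),int((u[1]-129.5)*5.5)),3,col,-1)
a=.443
for by in(.11,-.11):
    for r in(0,.2): dot(a,r,by,0,(0,255,0)); 
    
dot(a,.212,-.132,0,(255,255,0)); dot(a,0,-.132,0,(255,255,0)); dot(0.443,.228,0,0,(255,0,255))
cv2.imwrite('pics/c10.png',big)
# ball check from scene
b=S['pixels'][190:285,340:430]; cv2.imwrite('pics/ball_end.png',b)
E
```

```text
[ 0.4527 -0.1649  0.2025] [ 1.2035  6.3623 -7.4358] 34.99527633190155 0.0012117629788564442 14.85
lid a 0.4420465892075999 0.44885093796910164
0 0.11 [295.447  210.2508]
0.2 0.11 [359.5187 200.7755]
0 -0.11 [341.2559 179.4334]
0.2 -0.11 [401.8537 167.7843]
0.212 -0.132 [409.5102 164.1749]
0 -0.132 [345.2361 176.7558]
0.228 0 [392.1554 181.3785]
```

View pics/c10.png

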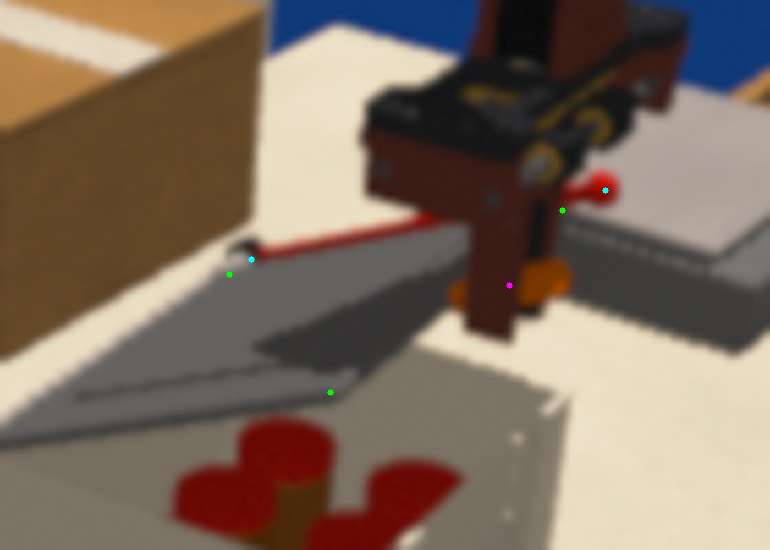

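The points projected for 0.443 rad fall on the marker tip at (603,188) and on the lid's front corner at about (340,390). The arm is still and the force is steady, so I hand in.

```bash
python3 -c "
from bench import bot
print(bot.close_job())"
```

```text
the job is handed in; nothing more can be done
None
```

The job is handed in: the ball was set down and let go on the floor of the blue tub, and the lid is held level with the marker arm at about 0.44 rad; the handover gave no verdict on the result.

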